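# Pressure check at the tea bar's water filter

### The arm

A 7-joint arm with a two-finger parallel gripper is mounted at the origin on the work surface. World frame = base frame: x ahead of the robot, y to its left, z up, the work surface at z = 0. Lengths are in m, angles in rad, forces in N, time in s.
With the tool pointing down it reaches from about 0.4 to 0.85 m from the base axis. Payload 10.4 kg.
Tool frame: the origin (TCP) lies at the very end of the fingers, on their centre line; the grasp point (between the pads) lies 19 mm behind it (manip.grip_point_offset is the z of the grasp point in the tool frame, in m); z points along the fingers, y is the direction in which the jaws open and shut (so a half turn about z gives the same grasp; the last joint's range is limited). The gripper opens to 85 mm and grips with 20 to 120 N. Pads are 22 mm wide; open, the fingers measure 114 mm over their backs; the gripper's body (76 mm by 85 mm) begins 54 mm behind the grasp point. The pads swing forward as they close: fully open they stand 13 mm farther back than shut.
Start: joints at [1.136, 0.332, -0.065, 1.46, 0.022, 1.35, -0.088], TCP at [0.25, -0.573, 0.231] pointing down, gripper open.
Joint ranges: [-2.6, 2.6], [-0.5, 2.12], [-1.47, 1.34], [0.16, 2.42], [-1.27, 4.41], [0.06, 2.06], [-2.6, 2.6]. Speed limits (rad/s): [2.22, 2.22, 2.79, 2.79, 3.14, 3.14, 3.14].

### API

Orientations are given as a unit quaternion [x, y, z, w].
In Python, from workcell import manip, camera, get_calibration, hand_in gives the robot as it stands.
- The arm moves only by the shell command python3 -m pendant 'ROWS' [FORCE]. ROWS is JSON, a list of rows, each a list of 5 numbers: the shift along the tool's x, y, z in units of 40 mm (1.0 is 40 mm), then the turn about the tool's z in units of 6 degrees (1.0 is 6 degrees), then the closure, from 0 (fully open) to 1 (shut). A call has 1 to 5 rows; each row is the pose to reach, as a shift and turn from the pose commanded when the call began, along the tool's axes at that moment; what a row does not reach only later rows make up. A row lasts 1/8 s, in which the tool goes at most 62.5 mm and 10.7 degrees, less where a joint would pass 70% of its speed; a pose out of reach is approached as far as the arm can. A call with a gripper value outside its range is refused whole. The fingers move at their own pace and stop on an object; FORCE is the grip in N (left out, the last holds). Time passes only in rows, so rows that repeat a pose let the fingers close. It gives the time, the measured TCP pose, the force and the opening at its end, in the units of the state.
- manip.get_obs(): the state, without advancing time (a new reading comes with each control period).
- camera(name): name is "scene" or "top"; returns (picture, depth): 420x560x3 uint8, red, green, blue; 420x560 float32, m along the optical axis (not along the pixel's ray), 0 where there is no reading.
- get_calibration(name): a dict with "vfov" (degrees; the focal length in pixels is half the picture's height over the tangent of half this angle, whatever the lens; pixels are square), "cx", "cy" (the principal point, pixels), "distortion" ([k1, k2, p1, p2, k3] as OpenCV has them; the pictures are not rectified), "position" and "rotation" of the camera in the world. Camera axes: x right, y down, z forward; pixel columns grow to the right and rows downward; lengths in m; the calibration is good to about 2 mm. A picture is of the moment at which its call begins. get_calibration takes no time and is no camera call.
- hand_in(): hands the job in, once; it reports no verdict.
The state is a dict: "clock": time; "joint_pos": joint angles; "joint_velocities": joint speeds; "tau": joint torques, N m; "position": TCP position; "ee_rot": TCP orientation; "ft_force": force on the tool from outside, world axes, zero at the start; "torque": the same for the moment, N m; "grip_width": opening from 0.0 (shut) to 1.0 (fully open).
Only numpy, scipy, OpenCV 4.12 (cv2) and the standard library are available. Lean on these libraries where they do the work, as an engineer would, in place of code of your own. Each camera call takes 0.05 s, during which the arm holds its last target.

### The job

Check the water pressure at the filter unit: lift the loose cover plate off its two pins by its handle and lay it flat on the rubber bar mat without dropping it, then take the orange pressure tester out of its dock, press its coupler squarely onto the tilted test nipple until it snaps on, and go on pushing it in against the valve spring so that the valve is held well open. Finish like that, still gripping the tester and pushing it in; do not let go of it. Leave the teapot and the red caddy where they stand.

Things in the scene. Friction and masses are not known exactly. Their poses are not given: they have to be found in the camera images.
- filter_unit: White steel cabinet fixed on the counter, 170 (x) x 220 (y) x 95 mm high; behind it a lying white cartridge and copper pipes, out to x = 175 mm, 95 mm high. Origin under the cabinet's centre at counter level, z up, front with lamps at -x. In its top a service well, x = -60 to 45, y = -42 to 42 mm, 65 mm deep, closed by the cover plate. Two upright pins at x = -7.5, y = -54 and 54 mm, 6 mm thick, 9 mm high.
- cover_grip (a point): Centre of the handle bar of the loose aluminium cover plate (0.2 to 0.3 kg). The black bow handle stands in the middle of the plate: bar 56 mm long along the plate's y, 12 mm thick along x, 10 mm high; this point is 31 mm above the plate's underside, the bar's top 36 mm. Grip it from above across its thickness (x). Axes: the plate's, z up.
- cover: The same cover plate, 120 (x) x 130 (y) x 5 mm; origin at the centre of its underside, z up. It lies flat on the cabinet's top, its two 9 mm holes loosely over the pins.
- mat: Dark red rubber bar mat fixed on the counter, 200 (x) x 180 (y) x 3 mm thick, on the left or on the right; origin under its centre at counter level.
- dock: Grey dock of the tester, fixed on the counter on the left or on the right, 90 x 90 x 36 mm, with a back rest 50 mm high at x = 45 to 65 mm and in the middle a round hole, 38 mm wide and 28 mm deep, in which the tester's coupler stands upright. Origin under the centre of the 90 x 90 block.
- tester_grip (a point): Centre of the orange handle of the pressure tester (0.2 to 0.35 kg, 136 mm long). The handle is a block 36 (x) x 30 (y) x 70 mm (z), its lower end on a black finger flange 46 x 44 x 6 mm. z runs along the tester's axis from coupler to handle top. The coupler's mouth is on the axis, 101 mm from this point against z. Grip it across the 30 mm (y).
- tester: The same tester; origin at the centre of the open mouth (lower end) of its round steel coupler, z as for tester_grip. The coupler is 34 mm wide outside, 47 mm long; its mouth is a funnel 26 mm wide that narrows within 8 mm to a bore of 18.4 mm. It couples whichever way it is turned about its axis.
- nipple: Test nipple in the filter unit's well; origin at the foot of its brass stem, on the face of the boss it stands in (30 mm wide), at x = 12, y = 0, z = 42 mm in the unit's frame. Its z points out along the nipple, 0.436 rad (25 degrees) from vertical, leaning to the unit's -x. The stem is 16 mm wide, 41 mm long, tapered to 11 mm at its end.
- nipple_tip (a point): Centre of the top of the nipple's stem (41 mm from the boss), axes as for nipple. Two sprung catch balls in the stem, 19 mm below it, first resist the coupler (8 to 15 N, its mouth about 20 to 25 mm below this point) and have snapped in once its mouth is 33.5 mm below. From there the mouth can be pushed on until it meets the boss, 41 mm below this point.
- valve (a joint): Travel in m of the spring-loaded steel valve pin, 6 mm wide, which stands 9 mm out of the stem's end: 0 closed, 0.008 fully open. The coupler meets it when its mouth is 33 mm below nipple_tip and drives it in as it is pushed on (0.008 with the mouth on the boss), against 8 N rising to 15 N. Let go, the spring pushes the tester back and the valve closes.
- teapot: White ceramic teapot, 145 mm across without spout and handle, 140 mm high; origin under its centre. Stays where it is.
- caddy: Red plastic tea caddy with twist cap, 92 mm across, 132 mm high; origin under its centre. Stays where it is.
Things that resemble listed ones, but are neither listed nor needed, are in the scene too. Leave any purple look-alike of the cover alone.

How it is judged:
By the outcome, as a careful person would: the job done as asked, in the order asked, and still so for the second after the job is handed in, while the arm keeps its last pose, push and grip.
It also fails if it takes over 64 s, if anything falls off the work surface, if the arm or the gripper's body presses on something with over 40 N, if the wrist force passes 120 N, or if a joint passes its speed limit or range.

## Working session

There is one attempt and no reset: what is moved stays moved. The work goes in short steps, Python scripts to look and compute and a shell command to move; the robot and the scene stay as the last step left them, time stands still between calls to the robot, and variables do not carry over. Pictures are saved under pics/ and viewed, and the job is handed in when it is done.

```bash
ls; mkdir -p pics; python3 - <<'E'
from workcell import manip,camera,get_calibration
import cv2,numpy as np
print(manip.get_obs(), manip.grip_point_offset)
for n in ("scene","top"):
    p,d=camera(n); print(n,get_calibration(n)); cv2.imwrite(f"pics/{n}0.png",p[...,::-1]); np.save(f"pics/{n}0d.npy",d); np.save(f"pics/{n}0.npy",p)
E
```

```text
pics
{'clock': 0.0, 'joint_pos': array([ 1.13641417,  0.33289457, -0.06469573,  1.46092033,  0.02161775,
        1.34993487, -0.08851528]), 'joint_velocities': array([0.00078787, 0.00052665, 0.0018745 , 0.00020074, 0.00016404,
       0.00067101, 0.0011978 ]), 'tau': array([-2.49640852e-04, -6.25434136e+01,  4.87953576e-02, -3.91598511e+01,
        1.60462072e-02,  9.99575568e-03,  2.95720679e-05]), 'position': array([ 0.24998724, -0.57241457,  0.23051179]), 'ee_rot': array([ 9.78878416e-01,  2.04441956e-01, -1.91556363e-04, -7.04946115e-04]), 'ft_force': array([ 0.28005061, -0.82956291,  0.76451413]), 'torque': array([ 0.00554139, -0.00118458,  0.025035  ]), 'grip_width': 1.0030122010706026} -0.0187
scene {'vfov': 45.945973424408706, 'cx': 280.0576846592789, 'cy': 204.09735013873365, 'distortion': array([-0.06241869,  0.        ,  0.        ,  0.        ,  0.        ]), 'position': array([1.31698905, 0.04015849, 0.94342883]), 'rotation': array([ 0.64179346,  0.65144619, -0.29301782, -0.27903329])}
top {'vfov': 47.016434013701264, 'cx': 274.79218491662795, 'cy': 209.53017176288785, 'distortion': array([-0.11030814,  0.        ,  0.        ,  0.        ,  0.        ]), 'position': array([ 0.11924898, -0.0181717 ,  1.46910376]), 'rotation': array([ 0.74317848, -0.66014253,  0.07453367, -0.07963868])}
```

View pics/scene0.png

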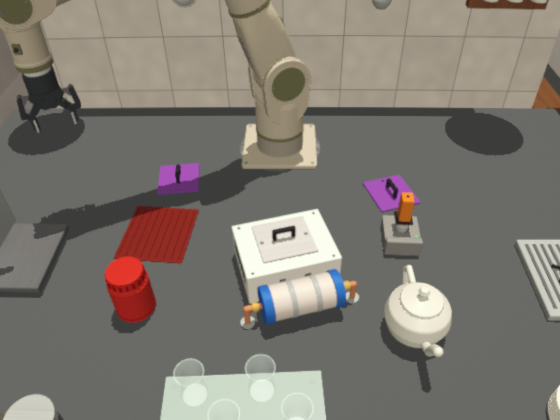

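View pics/top0.png

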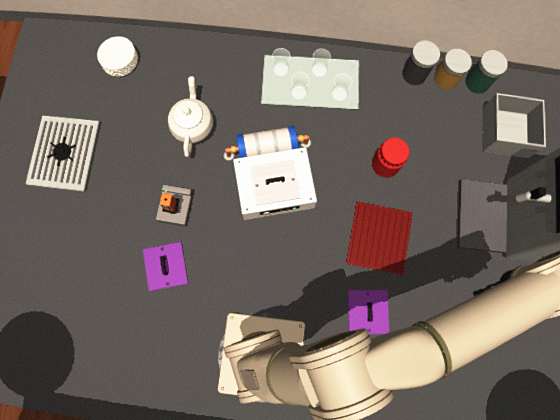

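```bash
cat > h.py <<'E'
import numpy as np,cv2
from scipy.spatial.transform import Rotation as R
from workcell import manip,camera,get_calibration
def cal(n):
    c=get_calibration(n); f=210/np.tan(np.radians(c['vfov'])/2)
    K=np.array([[f,0,c['cx']],[0,f,c['cy']],[0,0,1.]])
    return K,np.array(c['distortion']),np.array(c['position']),R.from_quat(c['rotation']).as_matrix()
def rays(n,uv):
    K,D,p,Rm=cal(n)
    q=cv2.undistortPoints(np.asarray(uv,float).reshape(-1,1,2),K,D).reshape(-1,2)
    return p,np.c_[q,np.ones(len(q))]@Rm.T
def plane(n,uv,z):
    p,d=rays(n,uv); return p+d*((z-p[2])/d[:,2])[:,None]
def proj(n,P):
    K,D,p,Rm=cal(n)
    q=(np.asarray(P,float).reshape(-1,3)-p)@Rm
    return cv2.projectPoints(q,np.zeros(3),np.zeros(3),K,D)[0].reshape(-1,2)
def cloud(n,d):
    v,u=np.nonzero(d>0); p,r=rays(n,np.c_[u,v]); P=np.full(d.shape+(3,),np.nan)
    P[v,u]=p+r*d[v,u][:,None]; return P
def tri(uva,uvb):
    p1,d1=rays("scene",[uva]);p2,d2=rays("top",[uvb]);d1=d1[0];d2=d2[0]
    s=np.linalg.lstsq(np.c_[d1,-d2],p2-p1,rcond=None)[0]
    a=p1+s[0]*d1;b=p2+s[1]*d2
    return (a+b)/2,np.linalg.norm(a-b)
def rect(P): # min area rect of xy points (mm)
    (c,s,a)=cv2.minAreaRect((np.asarray(P)[:,:2]*1000).astype(np.float32)); return np.round(c,1),np.round(s,1),round(a,1)
E
python3 - <<'E'
from h import *
for n in ("scene","top"):
    p=np.load(f"pics/{n}0.npy");d=np.load(f"pics/{n}0d.npy");P=cloud(n,d);np.save(f"pics/{n}0P.npy",P)
    hsv=cv2.cvtColor(p,cv2.COLOR_RGB2HSV);x,y,z=P[...,0],P[...,1],P[...,2]
    print(n,"counter z",np.nanmedian(z[(z>-.03)&(z<.03)]))
    def masked(m,name):
        m=m.astype(np.uint8);k,l,st,c=cv2.connectedComponentsWithStats(m)
        i=[j for j in range(1,k) if st[j,4]>25]
        for j in i:
            q=P[(l==j)]; print(" ",name,st[j].tolist(),rect(q[np.isfinite(q[:,0])]) ,np.nanpercentile(q[:,2],[5,50,95]).round(4))
    H,S,V=hsv[...,0],hsv[...,1],hsv[...,2]
    masked((H>5)&(H<15)&(S>180)&(V>150)&(z>.03),"orange")
    masked((V>110)&(S<60)&(abs(z-.095)<.006)&(x>.3),"unit top")
    masked((V<60)&(abs(z-.131)<.007)&(x>.3)&(abs(y)<.3),"handle")
    masked(((H<5)|(H>175))&(S>180)&(z<.02)&(z>-.02),"mat")
    masked((S<60)&(abs(z-.036)<.006)&(V>70)&(x>.2)&(y<.5),"dock")
    masked((S<60)&(abs(z-.050)<.004)&(V>70)&(x>.2)&(y<.5),"rest")
E
```

```text
scene counter z 0.0009588193998888439
  orange [400, 198, 14, 23, 213] (array([424.5, 320.1]), array([28.9, 15.2]), 74.7) [0.0832 0.1135 0.1415]
  unit top [232, 210, 109, 70, 4394] (array([514.6,  24.8]), array([177.2, 221.5]), 16.6) [0.0922 0.0959 0.1005]
  unit top [406, 265, 9, 18, 88] (array([606.7, 303.6]), array([49.6, 13.3]), 1.7) [0.0893 0.0919 0.0971]
  unit top [268, 273, 67, 28, 850] (array([641.6,  60.8]), array([ 47.1, 140.2]), 17.1) [0.0895 0.0922 0.0959]
  unit top [392, 283, 57, 47, 647] (array([694.3, 308. ]), array([118.3, 105.4]), 66.1) [0.0896 0.0943 0.0997]
  unit top [430, 344, 6, 12, 32] (array([800.1, 313.2]), array([ 9. , 25.7]), 77.0) [0.0902 0.0963 0.1007]
  unit top [246, 355, 29, 20, 159] (array([833.5, -18.7]), array([34.1, 52.2]), 8.3) [0.0899 0.0949 0.1005]
  unit top [174, 359, 30, 25, 169] (array([ 848.6, -154.4]), array([37.7, 53. ]), 20.7) [0.0896 0.0957 0.1007]
  unit top [250, 376, 23, 8, 29] (array([865.7, -13.9]), array([ 9.7, 40.9]), 12.3) [0.0921 0.0961 0.1007]
  unit top [180, 378, 22, 11, 38] (array([ 878.1, -142. ]), array([ 8.3, 39.5]), 
[... 4524 characters left out ...]
([ 717.6, -722.2]), array([75.4,  5.9]), 88.6) [0.0313 0.0378 0.0417]
  dock [460, 180, 48, 72, 1370] (array([ 497.2, -635.8]), array([217.4, 152.5]), 0.3) [0.0303 0.0322 0.0365]
  dock [497, 185, 11, 11, 49] (array([ 585.7, -702. ]), array([32.1, 36.8]), 49.5) [0.0302 0.0322 0.0371]
  dock [156, 192, 35, 33, 521] (array([406.7, 320.6]), array([92.9, 92.7]), 87.7) [0.0314 0.0355 0.0403]
  rest [292, 89, 15, 7, 27] (array([826.2, -20.5]), array([19.3, 45.3]), 2.1) [0.0469 0.0498 0.0536]
  rest [510, 105, 25, 6, 44] (array([ 873.5, -759.1]), array([85.2,  8.2]), 89.4) [0.0462 0.0508 0.0536]
  rest [162, 185, 29, 10, 149] (array([460.9, 318. ]), array([90.4, 19.8]), 87.4) [0.0463 0.0491 0.0531]
```

```bash
python3 - <<'E'
import cv2,numpy as np
a=cv2.imread("pics/scene0.png");b=cv2.imread("pics/top0.png")
A=cv2.resize(a[180:330,220:440],None,fx=3.6,fy=3.6,interpolation=2);B=cv2.resize(b[110:230,140:330],None,fx=4,fy=4,interpolation=2)
cv2.imwrite("pics/za.png",A);cv2.imwrite("pics/zb.png",B)
E
```

```text
(no output)
```

View pics/za.png

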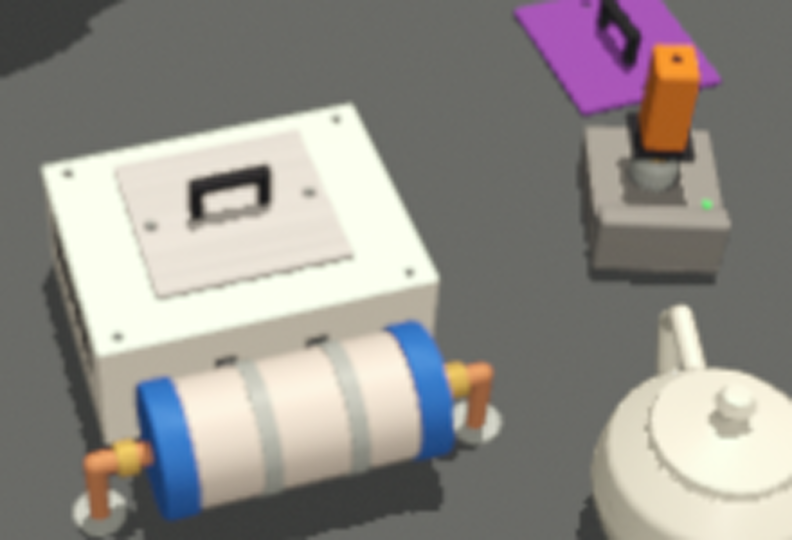

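View pics/zb.png

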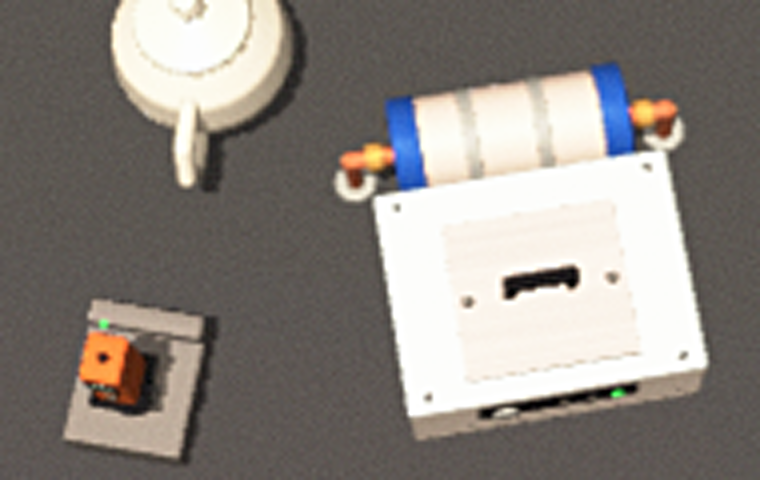

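```bash
cat >> h.py <<'E'
def go(x,y,z,psi=None):
    o=manip.get_obs(); M=R.from_quat(o['ee_rot']).as_matrix(); p=o['position']
    cur=np.degrees(np.arctan2(M[1,0],M[0,0]))
    s=M.T@(np.array([x,y,z])-p)/.04
    t=0 if psi is None else -((psi-cur+180)%360-180)/6
    print("cur",p.round(4),"psi",cur.round(2),"tilt",M[:,2].round(4),"F",o['ft_force'].round(1),"w",round(o['grip_width'],3),"t",o['clock'],"\n -> units",s.round(3),"turn",round(t,2),"j",o['joint_pos'].round(2))
E
python3 - <<'E'
from h import *
go(.507,.021,.24,106.7)
E
```

```text
cur [ 0.25   -0.5725  0.2306] psi 23.59 tilt [-6.0e-04  1.1e-03 -1.0e+00] F [-1.2  0.5 -0.5] w 1.0 t 0.1 
 -> units [ 11.826 -11.026  -0.222] turn -13.85 j [ 1.14  0.33 -0.06  1.46  0.02  1.35 -0.09]
```

```bash
python3 -m pendant '[[1,-1,-0.3,-1.5,0],[2,-2,-0.3,-3,0],[3,-3,-0.3,-4.5,0],[4,-4,-0.3,-6,0],[5,-5,-0.3,-7.5,0]]' 40; python3 - <<'E'
from h import *
go(.507,.021,.24,106.7)
E
```

```text
clock: 0.72
position: [0.3537, -0.3075, 0.2431]
ee_rot: [0.825, 0.566, -0.0, -0.0]
ft_force: [1.7, -0.4, 0.3]
grip_width: 0.997
cur [ 0.3537 -0.3075  0.2431] psi 68.89 tilt [-2.e-04 -1.e-04 -1.e+00] F [ 1.7 -0.4  0.3] w 0.997 t 0.725 
 -> units [9.043 0.617 0.076] turn -6.3 j [ 0.94 -0.   -0.32  1.82 -0.    1.32  0.25]
```

```bash
python3 -m pendant '[[1.5,0.1,0.1,-1.5,0],[3,0.2,0.1,-3,0],[4.5,0.3,0.1,-4.5,0],[6,0.4,0.1,-6,0],[7.5,0.5,0.1,-6.3,0]]';python3 -m pendant '[[1,0,0,0,0],[1,0,0,0,0]]'; python3 - <<'E'
from h import *
go(.507,.021,.109,106.7)
for n in ("scene","top"):
    p,d=camera(n); cv2.imwrite(f"pics/{n}1.png",p[...,::-1])
E
```

```text
clock: 1.35
position: [0.4819, -0.0357, 0.2393]
ee_rot: [0.598, 0.801, -0.0, 0.0]
ft_force: [0.7, -0.2, -0.4]
grip_width: 1.0
clock: 1.6
position: [0.4697, 0.0042, 0.2392]
ee_rot: [0.597, 0.802, -0.0, -0.0]
ft_force: [-0.1, -0.7, 0.1]
grip_width: 0.999
cur [0.4697 0.0042 0.2392] psi 106.71 tilt [-3.e-04  2.e-04 -1.e+00] F [-0.1 -0.7  0.1] w 0.999 t 1.6 
 -> units [0.133 1.016 3.255] turn 0.0 j [ 0.58  0.02 -0.69  1.81  0.01  1.32  0.18]
```

View pics/scene1.png

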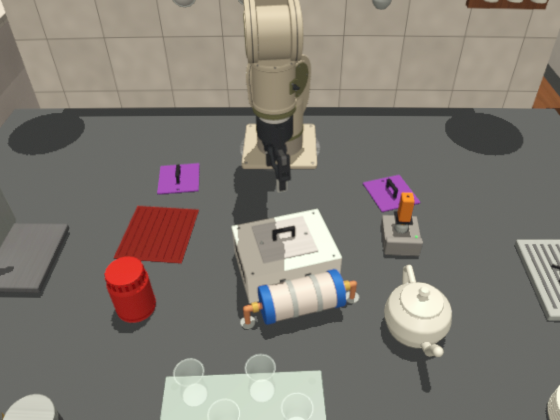

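```bash
python3 -m pendant '[[0.1,1,0,0,0],[0.1,1,1,0,0],[0.1,1,2,0,0]]'; python3 - <<'E'
from h import *
go(.507,.021,.109,106.7)
for n in ("scene","top"):
    p,d=camera(n); cv2.imwrite(f"pics/{n}2.png",cv2.resize(p[130:330,200:400,::-1] if n=="scene" else p[100:260,180:380,::-1],None,fx=3,fy=3,interpolation=2))
E
```

```text
clock: 2.08
position: [0.508, 0.0144, 0.1581]
ee_rot: [0.6, 0.8, 0.0, 0.0]
ft_force: [0.7, -1.1, -0.0]
grip_width: 1.001
cur [0.508  0.0144 0.1581] psi 106.26 tilt [ 4.e-04 -2.e-04 -1.e+00] F [ 0.7 -1.1 -0. ] w 1.001 t 2.075 
 -> units [0.166 0.023 1.227] turn -0.07 j [ 0.52  0.2  -0.7   1.83  0.14  1.16  0.06]
```

View pics/scene2.png

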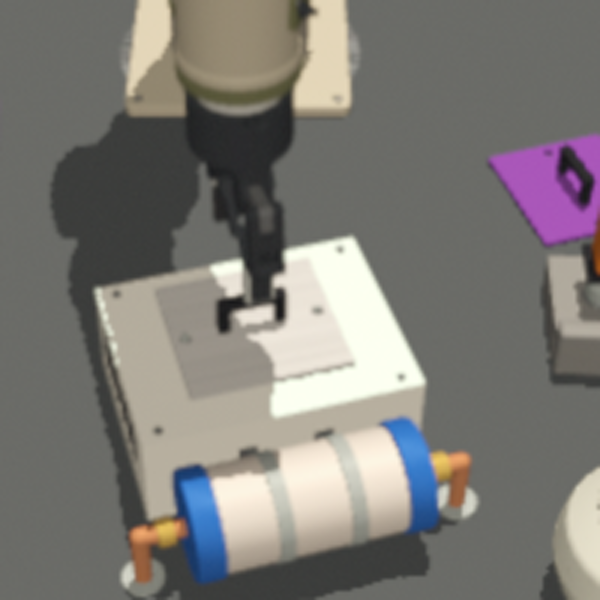

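```bash
python3 -m pendant '[[0.1,0,0.5,0,0],[0.1,0,1,0,0],[0.1,0,1.25,0,0],[0.1,0,1.25,0,0]]'; python3 -m pendant '[[0,0,0,0,1],[0,0,0,0,1],[0,0,0,0,1],[0,0,0,0,1],[0,0,0,0,1]]' 60; python3 - <<'E'
from h import *
go(.507,.021,.109,106.7)
E
```

```text
clock: 2.68
position: [0.5066, 0.0193, 0.1098]
ee_rot: [0.599, 0.8, -0.0, 0.0]
ft_force: [0.2, -0.7, 0.3]
grip_width: 1.0
clock: 3.3
position: [0.5065, 0.0199, 0.1096]
ee_rot: [0.599, 0.801, 0.0, 0.0]
ft_force: [-0.8, -0.9, 3.3]
grip_width: 0.125
cur [0.5065 0.0199 0.1096] psi 106.4 tilt [ 4.e-04 -2.e-04 -1.e+00] F [-0.8 -0.9  3.3] w 0.125 t 3.3 
 -> units [0.023 0.019 0.016] turn -0.05 j [ 0.5   0.25 -0.7   1.88  0.19  1.07  0.01]
```

Gripped at about 11 mm (bar 12 mm). Lift slowly and look.

```bash
python3 -m pendant '[[0,0,-0.2,0,1],[0,0,-0.5,0,1],[0,0,-1,0,1],[0,0,-1.6,0,1],[0,0,-2.2,0,1]]' 60; python3 - <<'E'
from h import *
go(.396,-.319,.20,85.4)
for n in ("scene","top"):
    p,d=camera(n); cv2.imwrite(f"pics/{n}3.png",p[...,::-1]);np.save(f"pics/{n}3.npy",p)
E
```

```text
clock: 3.92
position: [0.5063, 0.02, 0.1987]
ee_rot: [0.599, 0.801, 0.0, 0.0]
ft_force: [0.1, -0.3, -2.5]
grip_width: 0.124
cur [0.5063 0.02   0.1987] psi 106.4 tilt [ 3.e-04 -1.e-04 -1.e+00] F [ 0.1 -0.3 -2.5] w 0.124 t 3.925 
 -> units [-7.352 -5.038 -0.032] turn 3.5 j [ 0.53  0.15 -0.71  1.78  0.11  1.24  0.08]
```

View pics/scene3.png

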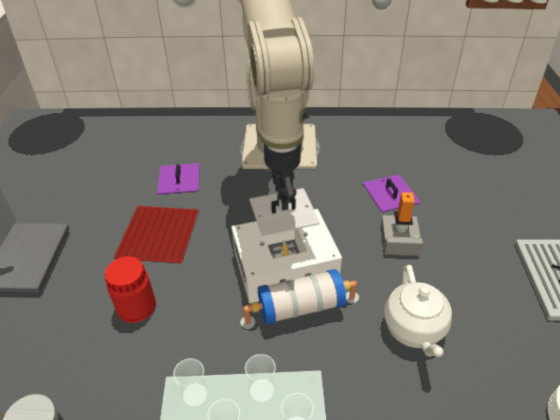

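```bash
python3 -m pendant '[[-0.7,-0.5,0,0,1],[-1.6,-1.1,0,0.5,1],[-2.6,-1.8,0,1,1],[-3.6,-2.5,0,1.5,1],[-4.6,-3.2,0,2,1]]' 60;  python3 - <<'E'
from h import *
go(.396,-.319,.20,85.4)
E
```

```text
clock: 4.65
position: [0.4344, -0.194, 0.1967]
ee_rot: [0.68, 0.733, -0.0, -0.0]
ft_force: [1.6, 0.3, -3.0]
grip_width: 0.128
cur [ 0.4344 -0.194   0.1967] psi 94.3 tilt [-5.e-04  0.e+00 -1.e+00] F [ 1.6  0.3 -3. ] w 0.128 t 4.65 
 -> units [-3.043 -1.192 -0.083] turn 1.48 j [ 0.82  0.06 -0.51  1.87  0.03  1.23  0.38]
```

```bash
python3 -m pendant '[[-1,-0.4,0,0.5,1],[-2,-0.8,0,1,1],[-2.7,-1.0,0,1.4,1],[-2.9,-1.1,0,1.4,1],[-2.9,-1.1,0,1.4,1]]' 60;  python3 - <<'E'
from h import *
go(.396,-.319,.018,85.4)
for n in ("scene","top"):
    p,d=camera(n); cv2.imwrite(f"pics/{n}4.png",p[...,::-1])
E
```

```text
clock: 5.28
position: [0.4008, -0.3112, 0.197]
ee_rot: [0.731, 0.682, 0.0, -0.0]
ft_force: [0.3, 1.2, -2.1]
grip_width: 0.123
cur [ 0.4008 -0.3112  0.197 ] psi 86.04 tilt [-1.e-04  8.e-04 -1.e+00] F [ 0.3  1.2 -2.1] w 0.123 t 5.275 
 -> units [-0.207 -0.105  4.475] turn 0.11 j [ 0.94  0.12 -0.39  1.8   0.05  1.23  0.46]
```

View pics/scene4.png

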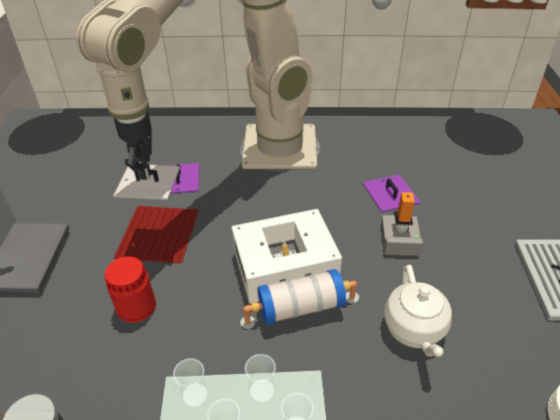

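View pics/top4.png

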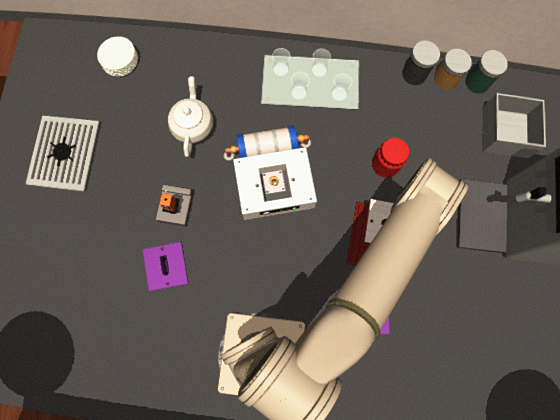

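```bash
python3 -m pendant '[[-0.2,-0.1,0.9,0.1,1],[-0.2,-0.1,1.8,0.1,1],[-0.2,-0.1,2.7,0.1,1],[-0.2,-0.1,3.5,0.1,1],[-0.2,-0.1,3.9,0.1,1]]' 60; python3 -m pendant '[[0,0,0.1,0,1],[0,0,0.2,0,1],[0,0,0.3,0,1],[0,0,0.35,0,1],[0,0,0.35,0,1]]'; python3 - <<'E'
from h import *
go(.396,-.319,.0176,85.4)
E
```

```text
clock: 6.0
position: [0.396, -0.3179, 0.04]
ee_rot: [0.734, 0.679, 0.0, -0.001]
ft_force: [0.8, 0.3, -2.0]
grip_width: 0.126
clock: 6.62
position: [0.396, -0.3196, 0.0275]
ee_rot: [0.735, 0.678, -0.0, 0.0]
ft_force: [0.7, -0.5, -2.6]
grip_width: 0.124
cur [ 0.396  -0.3196  0.0275] psi 85.39 tilt [ 2.e-04 -2.e-04 -1.e+00] F [ 0.7 -0.5 -2.6] w 0.124 t 6.625 
 -> units [ 0.014 -0.002  0.246] turn -0.0 j [ 0.91  0.33 -0.37  1.96  0.15  0.89  0.39]
```

```bash
python3 -m pendant '[[0,0,0.05,0,1],[0,0,0.1,0,1],[0,0,0.14,0,1],[0,0,0.17,0,1],[0,0,0.17,0,1]]'; python3 -m pendant '[[0,0,0.03,0,1],[0,0,0.06,0,1],[0,0,0.06,0,1]]'; python3 - <<'E'
from h import *
go(.396,-.319,.0176,85.4)
E
```

```text
clock: 7.25
position: [0.3959, -0.3194, 0.0204]
ee_rot: [0.735, 0.678, -0.0, -0.0]
ft_force: [-0.3, -0.3, -2.8]
grip_width: 0.126
clock: 7.62
position: [0.3959, -0.3194, 0.018]
ee_rot: [0.735, 0.678, -0.0, -0.0]
ft_force: [-0.5, -1.6, -2.7]
grip_width: 0.12
cur [ 0.3959 -0.3194  0.018 ] psi 85.4 tilt [-1.e-04  1.e-04 -1.e+00] F [-0.5 -1.6 -2.7] w 0.12 t 7.625 
 -> units [0.011 0.002 0.01 ] turn -0.0 j [ 0.91  0.34 -0.36  1.96  0.16  0.87  0.38]
```

```bash
python3 -m pendant '[[0,0,0.02,0,1],[0,0,0.04,0,1],[0,0,0.04,0,1]]'; python3 -m pendant '[[0,0,0.02,0,1],[0,0,0.04,0,1],[0,0,0.04,0,1]]'
```

```text
clock: 8.0
position: [0.3961, -0.3195, 0.0176]
ee_rot: [0.735, 0.678, -0.0, 0.0]
ft_force: [-5.1, 3.5, 12.0]
grip_width: 0.128
clock: 8.38
position: [0.3961, -0.3196, 0.0175]
ee_rot: [0.735, 0.678, -0.001, 0.0]
ft_force: [-12.6, 10.0, 35.2]
grip_width: 0.128
```

```bash
python3 -m pendant '[[0,0,-0.05,0,1],[0,0,-0.05,0,1],[0,0,-0.05,0,0.8],[0,0,-0.05,0,0.5],[0,0,-0.05,0,0]]'; python3 -m pendant '[[0,0,0,0,0],[0,0,0,0,0],[0,0,-0.3,0,0],[0,0,-1,0,0],[0,0,-2,0,0]]'; python3 -m pendant '[[0,0,-1,0,0],[0,0,-2.2,0,0],[0,0,-3.4,0,0]]';python3 - <<'E'
from h import *
go(.407,.320,.25,177.5)
for n in ("scene","top"):
    p,d=camera(n); cv2.imwrite(f"pics/{n}5.png",p[...,::-1])
E
```

```text
clock: 9.0
position: [0.396, -0.3195, 0.0168]
ee_rot: [0.735, 0.678, 0.0, -0.0]
ft_force: [-0.6, 0.7, 0.1]
grip_width: 0.617
clock: 9.62
position: [0.3955, -0.3191, 0.0979]
ee_rot: [0.735, 0.678, 0.0, -0.001]
ft_force: [-0.7, -1.5, -0.8]
grip_width: 1.0
clock: 10.0
position: [0.3958, -0.3192, 0.2355]
ee_rot: [0.735, 0.678, 0.0, 0.0]
ft_force: [0.7, -0.2, 0.2]
grip_width: 0.998
cur [ 0.3958 -0.3192  0.2355] psi 85.41 tilt [ 7.e-04 -6.e-04 -1.e+00] F [ 0.7 -0.2  0.2] w 0.998 t 10.0 
 -> units [15.95  -0.998 -0.374] turn -15.35 j [ 0.95  0.1  -0.39  1.74  0.04  1.31  0.48]
```

View pics/scene5.png

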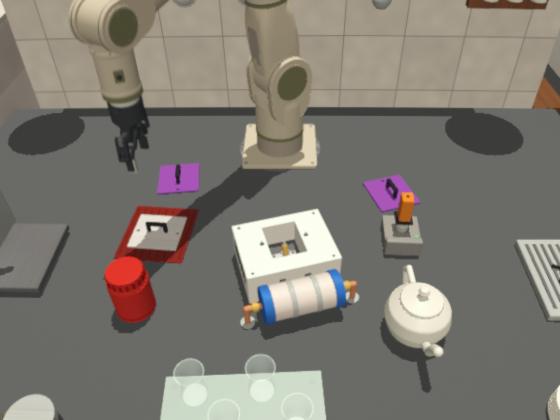

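```bash
python3 - <<'E'
import cv2,numpy as np
a=cv2.imread("pics/scene5.png");b=cv2.imread("pics/top5.png")
A=cv2.resize(a[215:275,250:325],None,fx=8,fy=8,interpolation=2);B=cv2.resize(b[150:215,235:315],None,fx=8,fy=8,interpolation=2)
C=cv2.resize(a[185:255,375:430],None,fx=8,fy=8,interpolation=2);D=cv2.resize(b[180:230,150:200],None,fx=8,fy=8,interpolation=2)
cv2.imwrite("pics/zn1.png",A);cv2.imwrite("pics/zn2.png",B);cv2.imwrite("pics/zt1.png",C);cv2.imwrite("pics/zt2.png",D)
E
```

```text
(no output)
```

View pics/zn1.png

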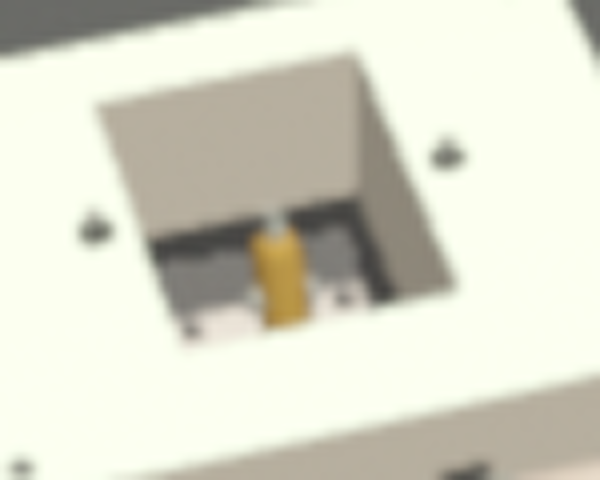

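View pics/zn2.png

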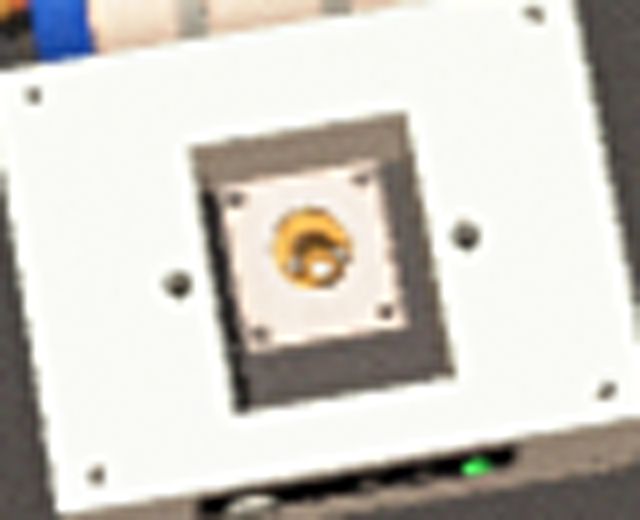

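View pics/zt1.png

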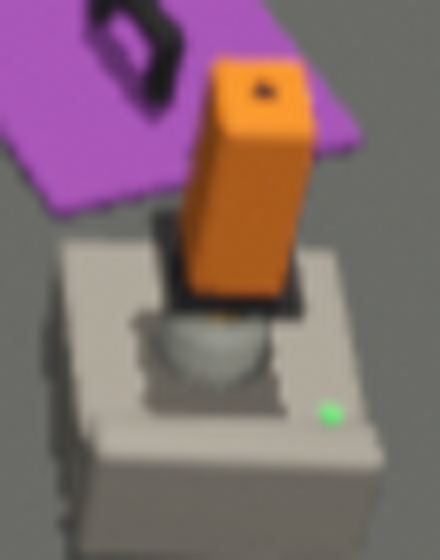

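View pics/zt2.png

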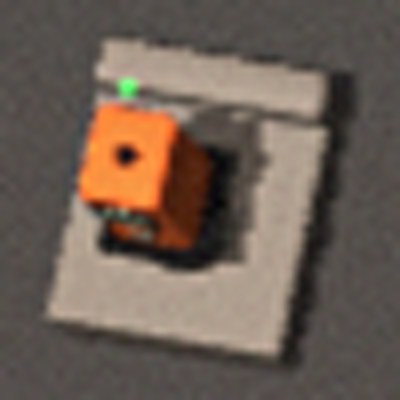

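```bash
python3 - <<'E'
from h import *
z=lambda U,V,ou,ov:(U/8-.44+ou,V/8-.44+ov)
S=lambda U,V:z(U,V,250,215);T=lambda U,V:z(U,V,235,150)
for nm,a,b in (("pinL",S(95,228),T(178,284)),("pinR",S(447,153),T(465,236)),("valvetip",S(275,212),T(320,268))):
    t,e=tri(a,b);print(nm,(t*1000).round(1),"gap",(e*1000).round(1))
# pins mid height z=.100
for n,l in (("scene",[S(95,230),S(447,155)]),("top",[T(178,284),T(465,236)])):
    P=plane(n,l,.101)*1000; d=P[0]-P[1]; print(n,"pins mid",P.mean(0).round(1),"len",np.linalg.norm(d).round(1),"yaw",np.degrees(np.arctan2(-d[0],d[1])).round(2))
a=z(265,92,375,185);b=z(126,154,150,180);t,e=tri(a,b);print("testertop",t*1000,e*1000)
print(plane("scene",[a],.144)*1000,plane("top",[b],.144)*1000)
c=plane("scene",[z(*q,375,185) for q in((215,60),(303,60),(315,137),(220,137))],.144)*1000;print(c.round(1))
c=plane("top",[z(*q,150,180) for q in((100,103),(172,112),(160,210),(80,195))],.144)*1000;print(c.round(1))
E
```

```text
pinL [499.8  20.1  81.8] gap 104.6
pinR [514.8  20.2 123.8] gap 103.6
valvetip [505.   21.1  86.3] gap 1.7
scene pins mid [510.9  21.4 101. ] len 107.6 yaw -163.09
top pins mid [504.1  19.6 101. ] len 107.1 yaw 16.68
testertop [406.61565505 322.18235811 143.85991063] 1.9319500936665872
[[406.55459558 323.15213367 144.        ]] [[406.46334929 321.15186195 144.        ]]
[[391.7 310.2 144. ]
 [391.5 337.4 144. ]
 [427.  334.8 144. ]
 [427.2 306.  144. ]]
[[423.8 333.6 144. ]
 [423.6 307.3 144. ]
 [387.8 305.7 144. ]
 [389.8 335.  144. ]]
```

```bash
python3 -m pendant '[[1.4,-0.1,-0.1,-1.4,0],[2.9,-0.2,-0.2,-2.9,0],[4.4,-0.3,-0.3,-4.4,0],[5.9,-0.4,-0.3,-5.9,0],[7.4,-0.5,-0.3,-7.4,0]]'; python3 - <<'E'
from h import *
go(.4065,.322,.25,177)
E
```

```text
clock: 10.72
position: [0.3993, -0.0209, 0.2452]
ee_rot: [0.422, 0.907, -0.0, 0.001]
ft_force: [1.1, -0.1, 0.1]
grip_width: 1.002
cur [ 0.3993 -0.0209  0.2452] psi 130.09 tilt [ 7.e-04 -1.e-03 -1.e+00] F [ 1.1 -0.1  0.1] w 1.002 t 10.725 
 -> units [ 6.442  5.657 -0.129] turn -7.82 j [ 0.7  -0.18 -0.67  1.95 -0.11  1.34  0.77]
```

```bash
python3 -m pendant '[[1,0.9,-0.1,-1.5,0],[2,1.8,-0.1,-3,0],[3.1,2.7,-0.1,-4.6,0],[4.2,3.7,-0.1,-6.2,0],[5.3,4.7,-0.1,-7.8,0]]'; python3 -m pendant '[[0,0,0,0,0],[0,0,0,0,0]]'; python3 - <<'E'
from h import *
go(.4065,.322,.25,177)
E
```

```text
clock: 11.35
position: [0.4083, 0.262, 0.2494]
ee_rot: [0.027, 1.0, -0.0, 0.001]
ft_force: [1.7, -0.6, -0.5]
grip_width: 0.996
clock: 11.6
position: [0.4084, 0.2599, 0.2487]
ee_rot: [0.03, 1.0, -0.0, -0.0]
ft_force: [0.9, -0.9, 0.0]
grip_width: 0.999
cur [0.4084 0.2599 0.2487] psi 176.56 tilt [-7.e-04 -6.e-04 -1.e+00] F [ 0.9 -0.9  0. ] w 0.999 t 11.6 
 -> units [ 0.14   1.547 -0.034] turn -0.07 j [ 0.35  0.1  -1.05  1.75  0.09  1.34  0.79]
```

```bash
python3 -m pendant '[[0.05,0.7,0,0,0],[0.1,1.4,0,0,0],[0.1,1.55,0.5,0,0],[0.1,1.55,0.8,0,0],[0.1,1.55,0.8,0,0]]'; python3 - <<'E'
from h import *
go(.4065,.322,.090,177)
p,d=camera("scene"); cv2.imwrite("pics/s6.png",cv2.resize(p[90:290,310:510,::-1],None,fx=3,fy=3,interpolation=2))
E
```

```text
clock: 12.22
position: [0.4082, 0.3205, 0.2155]
ee_rot: [0.031, 1.0, -0.001, -0.001]
ft_force: [0.7, -1.1, -0.1]
grip_width: 0.997
cur [0.4082 0.3205 0.2155] psi 176.49 tilt [-0.0015 -0.0022 -1.    ] F [ 0.7 -1.1 -0.1] w 0.997 t 12.225 
 -> units [0.041 0.042 3.137] turn -0.08 j [ 0.19  0.26 -1.07  1.72  0.23  1.31  0.58]
```

View pics/s6.png

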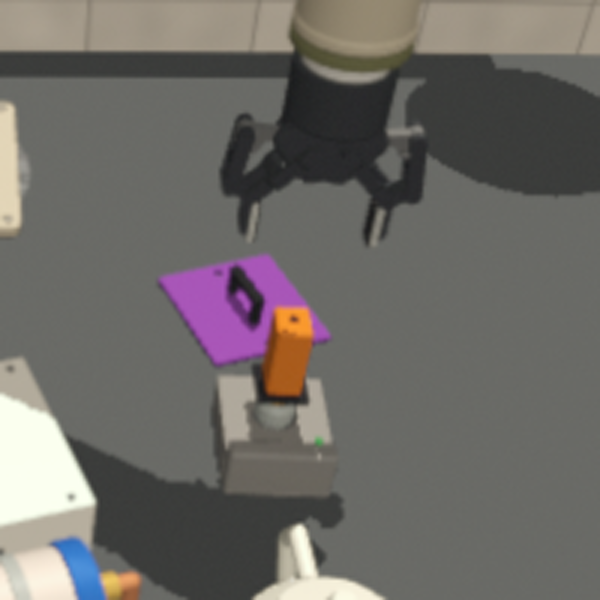

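```bash
python3 -m pendant '[[0.04,0.04,0.8,0,0],[0.04,0.04,1.6,0,0],[0.04,0.04,2.4,0,0],[0.04,0.04,2.9,0,0],[0.04,0.04,3.1,0,0]]'; python3 -m pendant '[[0,0,0.05,0,0],[0,0,0.05,0,0]]'; python3 - <<'E'
from h import *
go(.4065,.322,.090,177)
E
```

```text
clock: 12.9
position: [0.4069, 0.3237, 0.0924]
ee_rot: [0.03, 1.0, -0.0, -0.0]
ft_force: [0.0, 1.2, -0.2]
grip_width: 1.0
clock: 13.15
position: [0.4072, 0.3246, 0.0917]
ee_rot: [0.03, 1.0, 0.0, 0.001]
ft_force: [-0.0, 0.1, 0.3]
grip_width: 1.003
cur [0.4072 0.3246 0.0917] psi 176.59 tilt [ 1.1e-03  6.0e-04 -1.0e+00] F [-0.   0.1  0.3] w 1.003 t 13.15 
 -> units [ 0.013 -0.065  0.042] turn -0.07 j [ 0.09  0.41 -1.    1.86  0.38  1.09  0.46]
```

```bash
python3 -m pendant '[[0,-0.06,0,0,0.3],[0,-0.06,0,0,0.5],[0,-0.06,0,0,1],[0,-0.06,0,0,1],[0,-0.06,0,0,1]]' 30; python3 -m pendant '[[0,0,0,0,1],[0,0,0,0,1]]' 30; python3 - <<'E'
from h import *
go(.4065,.322,.090,177)
E
```

```text
clock: 13.78
position: [0.4067, 0.322, 0.0911]
ee_rot: [0.03, 1.0, 0.0, 0.0]
ft_force: [-0.4, 0.7, 2.9]
grip_width: 0.35
clock: 14.02
position: [0.4068, 0.322, 0.0911]
ee_rot: [0.03, 1.0, 0.0, 0.0]
ft_force: [-0.3, -1.0, 3.8]
grip_width: 0.351
cur [0.4068 0.322  0.0911] psi 176.6 tilt [ 5.e-04  2.e-04 -1.e+00] F [-0.3 -1.   3.8] w 0.351 t 14.025 
 -> units [ 0.007 -0.     0.028] turn -0.07 j [ 0.1   0.4  -1.    1.86  0.38  1.08  0.46]
```

```bash
python3 -m pendant '[[0,0,-0.2,0,1],[0,0,-0.4,0,1],[0,0,-0.45,0,1],[0,0,-0.45,0,1]]' 30; python3 -m pendant '[[0.25,0,0,0,1],[0.5,0,0,0,1],[0.75,0,0,0,1],[1,0,0,0,1],[1.05,0,0,0,1]]' 30; python3 - <<'E'
from h import *
go(.4065,.322,.090,177)
p,d=camera("scene"); cv2.imwrite("pics/s7.png",cv2.resize(p[90:290,310:510,::-1],None,fx=3,fy=3,interpolation=2))
E
```

```text
clock: 14.52
position: [0.4067, 0.3217, 0.109]
ee_rot: [0.03, 1.0, -0.0, 0.0]
ft_force: [1.1, 0.4, -2.3]
grip_width: 0.342
clock: 15.15
position: [0.3639, 0.3244, 0.1088]
ee_rot: [0.029, 1.0, -0.0, 0.0]
ft_force: [4.8, 1.2, -2.7]
grip_width: 0.346
cur [0.3639 0.3244 0.1088] psi 176.65 tilt [ 5.e-04 -4.e-04 -1.e+00] F [ 4.8  1.2 -2.7] w 0.346 t 15.15 
 -> units [-1.066  0.003  0.471] turn -0.06 j [ 0.13  0.31 -1.06  1.92  0.3   1.09  0.46]
```

View pics/s7.png

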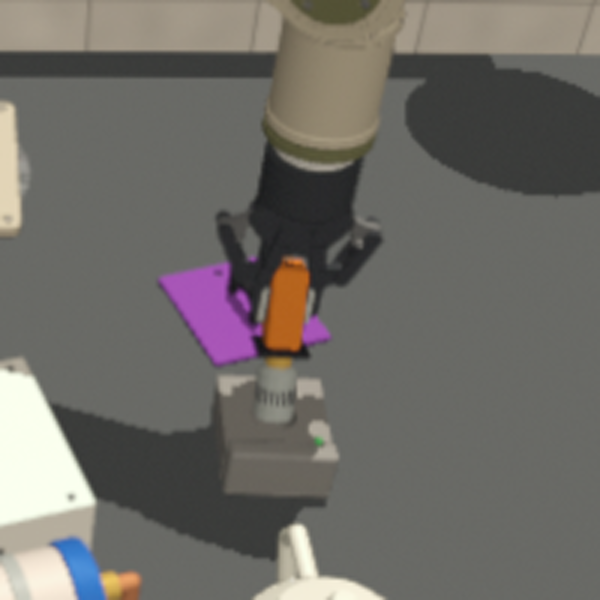

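```bash
python3 -m pendant '[[-0.05,0,0,0,1],[-0.05,0,0,0,1],[-0.05,0,-0.3,0,1],[-0.05,0,-1,0,1],[-0.05,0,-1.9,0,1]]' 100; python3 -m pendant '[[0,0,-0.8,0,1],[0,0,-1.3,0,1],[0,0,-1.3,0,1]]' ; python3 - <<'E'
from h import *
go(.44,.002,.24,196.7)
p,d=camera("scene"); cv2.imwrite("pics/s8.png",cv2.resize(p[60:260,310:510,::-1],None,fx=3,fy=3,interpolation=2))
E
```

```text
clock: 15.82
position: [0.366, 0.3241, 0.1859]
ee_rot: [0.029, 1.0, -0.0, -0.001]
ft_force: [0.1, -0.5, -2.5]
grip_width: 0.34
clock: 16.2
position: [0.367, 0.3249, 0.2384]
ee_rot: [0.03, 1.0, 0.001, 0.001]
ft_force: [0.5, -0.3, -2.9]
grip_width: 0.335
cur [0.367  0.3249 0.2384] psi 176.6 tilt [ 0.0023  0.001  -1.    ] F [ 0.5 -0.3 -2.9] w 0.335 t 16.2 
 -> units [-2.301 -7.949 -0.043] turn -3.35 j [ 0.24  0.14 -1.13  1.75  0.13  1.33  0.6 ]
```

View pics/s8.png

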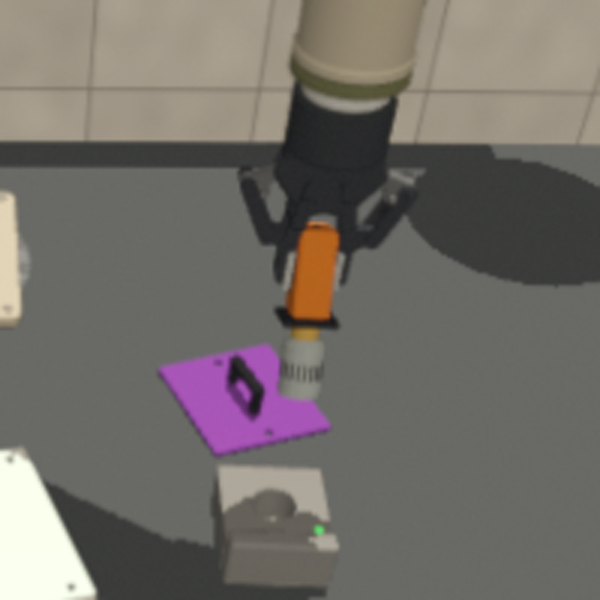

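```bash
cat >> h.py <<'E'
def tiltmeas():
    p,d=camera("scene");P=cloud("scene",d);hsv=cv2.cvtColor(p,cv2.COLOR_RGB2HSV)
    o=manip.get_obs();M=R.from_quat(o['ee_rot']).as_matrix();G=o['position']-M[:,2]*.0187
    near=np.linalg.norm(np.nan_to_num(P,nan=9)-G,axis=2)<.075
    m=(hsv[...,0]>5)&(hsv[...,0]<15)&(hsv[...,1]>180)&near
    m=cv2.erode(m.astype(np.uint8),np.ones((3,3)))>0
    q=P[m];c=np.median(q,0)
    for _ in range(4):
        u,s,v=np.linalg.svd(q-q.mean(0),full_matrices=False);n=v[2];r=abs((q-q.mean(0))@n);q=q[r<max(.003,2*np.median(r))]
    n=n*np.sign(n[0]); t=M.T@n
    print("face n",len(q),n.round(3),"in tool",t.round(3),"tilt",np.degrees(np.arctan2(n[2],np.hypot(n[0],n[1]))).round(2),"yaw",np.degrees(np.arctan2(n[1],n[0])).round(1),"grip->face dist",((q.mean(0)-G)@n*1000).round(1))
    return p
E
python3 - <<'E'
from h import *
for _ in range(3): tiltmeas()
E
```

```text
face n 226 [ 0.924 -0.004  0.382] in tool [-0.923  0.051 -0.382] tilt 22.45 yaw -0.2 grip->face dist 22.7
face n 243 [ 0.924 -0.07   0.376] in tool [-0.926 -0.015 -0.377] tilt 22.11 yaw -4.3 grip->face dist 22.6
face n 228 [ 0.926 -0.02   0.377] in tool [-0.925  0.034 -0.378] tilt 22.16 yaw -1.3 grip->face dist 22.2
```

```bash
python3 -m pendant '[[-0.3,-1.1,0,-0.5,1],[-0.6,-2.3,0,-1,1],[-1,-3.5,0,-1.6,1],[-1.4,-4.7,0,-2.2,1],[-1.7,-5.9,0,-2.8,1]]'; python3 -m pendant '[[-0.3,-0.6,0,-0.3,1],[-0.3,-0.6,0,-0.3,1]]';  python3 - <<'E'
from h import *
tiltmeas()
go(.44,.002,.24,196.7)
E
```

```text
clock: 17.02
position: [0.4204, 0.0828, 0.2363]
ee_rot: [-0.118, 0.993, -0.0, -0.0]
ft_force: [0.4, 0.0, -2.7]
grip_width: 0.34
clock: 17.27
position: [0.4379, 0.0623, 0.2359]
ee_rot: [-0.131, 0.991, 0.0, -0.001]
ft_force: [0.2, 0.5, -2.2]
grip_width: 0.343
face n 252 [0.895 0.239 0.378] in tool [-0.925 -0.003 -0.379] tilt 22.19 yaw 14.9 grip->face dist 22.7
cur [0.4375 0.0638 0.236 ] psi -164.87 tilt [-0.0018  0.001  -1.    ] F [-0.   0.8 -1.1] w 0.339 t 17.325 
 -> units [ 0.342 -1.508 -0.101] turn -0.26 j [ 0.63 -0.05 -0.84  1.87 -0.04  1.31  1.64]
```

```bash
python3 -m pendant '[[0.1,-0.6,0,-0.1,1],[0,-1.2,0,-0.2,1],[-0.05,-1.5,0,-0.25,1],[-0.05,-1.5,0,-0.25,1]]';  python3 - <<'E'
from h import *
go(.4619,.0081,.195,196.7)
E
```

```text
clock: 17.82
position: [0.4552, 0.0071, 0.2366]
ee_rot: [-0.145, 0.989, 0.0, -0.0]
ft_force: [0.1, 0.9, -1.2]
grip_width: 0.343
cur [0.4552 0.0071 0.2366] psi -163.32 tilt [-7.e-04  6.e-04 -1.e+00] F [ 0.1  0.9 -1.2] w 0.343 t 17.825 
 -> units [-0.167 -0.024  1.04 ] turn -0.0 j [ 0.68 -0.01 -0.78  1.84 -0.01  1.31  1.77]
```

```bash
python3 -m pendant '[[-0.1,0,0.4,0,1],[-0.17,0,0.8,0,1],[-0.17,0,1.05,0,1],[-0.17,0,1.05,0,1]]';  python3 - <<'E'
from h import *
go(.4619,.0081,.1765,196.7)
tiltmeas()
for n in("scene","top"):
    p,d=camera(n); c=p[170:290,230:350] if n=="scene" else p[120:240,215:335]
    cv2.imwrite(f"pics/{n}9.png",cv2.resize(c[...,::-1],None,fx=5,fy=5,interpolation=2))
E
```

```text
clock: 18.32
position: [0.4612, 0.0088, 0.1938]
ee_rot: [-0.145, 0.989, 0.0, -0.001]
ft_force: [0.4, 0.2, -1.9]
grip_width: 0.341
cur [0.4612 0.0088 0.1938] psi -163.28 tilt [-1.9e-03  4.0e-04 -1.0e+00] F [ 0.4  0.2 -1.9] w 0.341 t 18.325 
 -> units [-0.011 -0.023  0.433] turn 0.0 j [ 0.67  0.05 -0.79  1.89  0.03  1.22  1.73]
face n 234 [0.885 0.266 0.381] in tool [-0.924  0.    -0.382] tilt 22.42 yaw 16.7 grip->face dist 22.2
```

View pics/scene9.png

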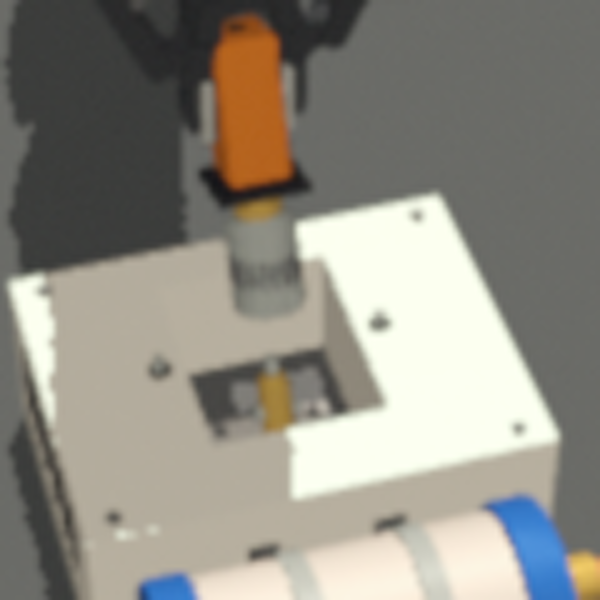

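View pics/top9.png

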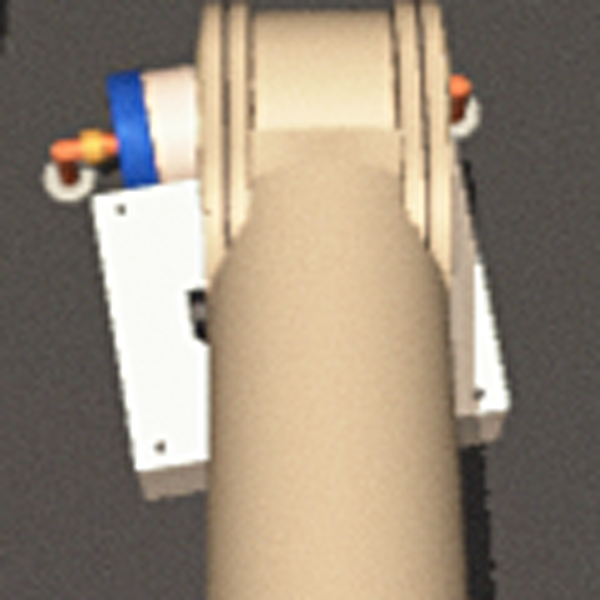

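```bash
python3 - <<'E'
from h import *
m=np.array([.4979,.0198,.1191]);a=np.array([-.363,-.109,.925]);n=np.array([-.4048,-.1214,.9063]);tip=np.array([.5087,.0221,.0791])
for nm,q in (("mouth",m),("coupler top",m+a*.047),("handle top",m+a*.136),("valve tip",tip+n*.009),("nip tip",tip),("foot",tip-n*.041)):
    u=proj("scene",q)[0]; print(nm,u.round(1),"zoom",((u-[230,170]+.4)*5).round(0))
# lower rim of the coupler
e=np.cross(a,[0,0,1.]);e/=np.linalg.norm(e);f=np.cross(e,a)
C=proj("scene",[m+.017*(np.cos(t)*e+np.sin(t)*f) for t in np.linspace(0,6.28,40)]);C=(C-[230,170]+.4)*5
print("rim u",C[:,0].min().round(),C[:,0].max().round(),"v",C[:,1].min().round(),C[:,1].max().round())
E
```

```text
mouth [283.  229.2] zoom [267. 298.]
coupler top [280.7 210.7] zoom [255. 205.]
handle top [276.2 174.1] zoom [233.  22.]
valve tip [283.5 240.8] zoom [270. 356.]
nip tip [284.  244.3] zoom [272. 373.]
foot [286.1 259.9] zoom [282. 452.]
rim u 231.0 303.0 v 283.0 313.0
```

```bash
python3 -m pendant '[[0,-0.02,0.2,0,1],[0,-0.02,0.43,0,1],[0,-0.02,0.43,0,1]]'; python3 -m pendant '[[-0.1,0,0.22,0,1],[-0.2,0,0.44,0,1],[-0.2,0,0.44,0,1]]'; python3 - <<'E'
from h import *
go(.4619,.0081,.1765,196.7)
tiltmeas()
for n in("scene",):
    p,d=camera(n); c=p[170:290,230:350] if n=="scene" else p[120:240,215:335]
    cv2.imwrite(f"pics/{n}10.png",cv2.resize(c[...,::-1],None,fx=5,fy=5,interpolation=2))
E
```

```text
clock: 18.85
position: [0.4616, 0.0077, 0.1768]
ee_rot: [-0.145, 0.989, 0.0, -0.001]
ft_force: [-0.7, 0.3, -1.1]
grip_width: 0.338
clock: 19.23
position: [0.4696, 0.0103, 0.1592]
ee_rot: [-0.145, 0.989, 0.0, -0.001]
ft_force: [-0.2, 0.1, -1.6]
grip_width: 0.336
cur [0.4696 0.0103 0.1592] psi -163.28 tilt [-1.5e-03  7.0e-04 -1.0e+00] F [-0.2  0.1 -1.6] w 0.336 t 19.225 
 -> units [ 0.2    0.002 -0.432] turn 0.0 j [ 0.65  0.11 -0.8   1.91  0.09  1.15  1.68]
face n 212 [0.877 0.281 0.389] in tool [-0.921  0.017 -0.389] tilt 22.88 yaw 17.8 grip->face dist 22.5
```

View pics/scene10.png

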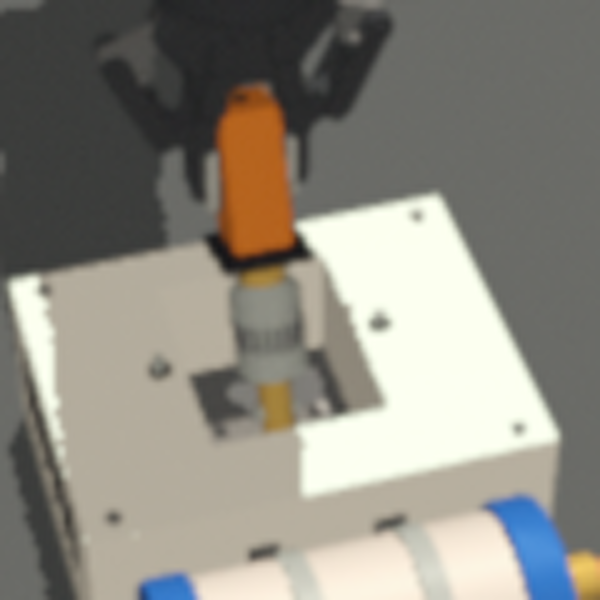

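```bash
python3 -m pendant '[[-0.04,0,0.1,0,1],[-0.09,0,0.2,0,1],[-0.14,0,0.3,0,1],[-0.14,0,0.3,0,1]]'; python3 - <<'E'
from h import *
tip=np.array([.5087,.0221,.0791]);n=np.array([-.4048,-.1214,.9063])
g=tip+n*(.101-.015)-[0,0,.0187];print("aligned, mouth -15:",g)
go(*g,196.7)
tiltmeas()
E
```

```text
clock: 19.82
position: [0.4746, 0.0115, 0.1474]
ee_rot: [-0.145, 0.989, 0.0, -0.001]
ft_force: [-1.9, -0.9, -2.7]
grip_width: 0.336
aligned, mouth -15: [0.4738872 0.0116596 0.1383418]
cur [0.4746 0.0115 0.1474] psi -163.31 tilt [-1.7e-03 -2.0e-04 -1.0e+00] F [-1.9 -0.9 -2.7] w 0.336 t 19.825 
 -> units [0.015 0.008 0.227] turn -0.0 j [ 0.63  0.14 -0.8   1.92  0.11  1.13  1.66]
face n 201 [0.891 0.252 0.377] in tool [-0.926 -0.015 -0.378] tilt 22.13 yaw 15.8 grip->face dist 22.8
```

```bash
python3 -m pendant '[[0,0,0,0,1],[0,0,0.06,0,1],[0,0,0.12,0,1],[0,0,0.18,0,1],[0.02,0,0.23,0,1]]' 30; python3 - <<'E'
from h import *
tip=np.array([.5087,.0221,.0791]);n=np.array([-.4048,-.1214,.9063])
g=tip+n*(.101-.015)-[0,0,.0187]
go(*g,196.7)
p=tiltmeas();cv2.imwrite("pics/s11.png",cv2.resize(p[170:290,230:350,::-1],None,fx=5,fy=5,interpolation=2))
E
```

```text
clock: 20.5
position: [0.4751, 0.0117, 0.1391]
ee_rot: [-0.145, 0.989, -0.0, 0.001]
ft_force: [-0.5, -0.5, -1.6]
grip_width: 0.339
cur [0.4751 0.0117 0.1391] psi -163.3 tilt [ 1.7e-03  2.0e-04 -1.0e+00] F [-0.5 -0.5 -1.6] w 0.339 t 20.5 
 -> units [0.028 0.009 0.019] turn -0.0 j [ 0.63  0.15 -0.79  1.93  0.12  1.11  1.65]
face n 202 [0.872 0.289 0.395] in tool [-0.919  0.026 -0.394] tilt 23.28 yaw 18.3 grip->face dist 23.1
```

View pics/s11.png

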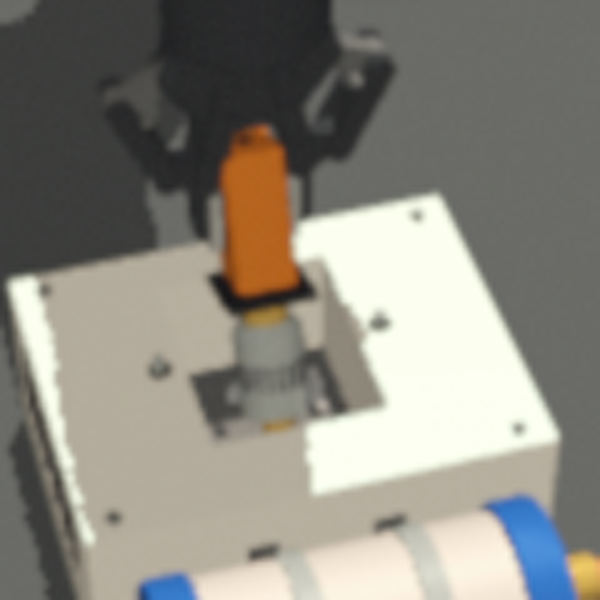

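```bash
python3 -m pendant '[[0,0,0.05,0,1],[-0.03,0,0.11,0,1],[-0.05,0,0.16,0,1],[-0.05,0,0.16,0,1]]' 30; python3 - <<'E'
from h import *
tip=np.array([.5087,.0221,.0791]);n=np.array([-.4048,-.1214,.9063])
g=tip+n*(.101-.020)-[0,0,.0187]
go(*g,196.7)
p=tiltmeas()
E
```

```text
clock: 21.05
position: [0.4767, 0.0121, 0.1327]
ee_rot: [-0.145, 0.989, -0.0, 0.0]
ft_force: [-0.5, -0.3, 0.3]
grip_width: 0.335
cur [0.4767 0.0121 0.1327] psi -163.3 tilt [ 6.e-04 -1.e-04 -1.e+00] F [-0.5 -0.3  0.3] w 0.335 t 21.05 
 -> units [ 0.017  0.008 -0.028] turn -0.0 j [ 0.62  0.16 -0.79  1.93  0.13  1.1   1.64]
face n 205 [0.862 0.306 0.404] in tool [-0.914  0.046 -0.404] tilt 23.84 yaw 19.6 grip->face dist 22.9
```

```bash
python3 -m pendant '[[0,0,0.05,0,1],[-0.03,0,0.09,0,1],[-0.05,0,0.14,0,1],[-0.05,0,0.14,0,1]]' 60; python3 - <<'E'
from h import *
tip=np.array([.5087,.0221,.0791]);n=np.array([-.4048,-.1214,.9063])
g=tip+n*(.101-.025)-[0,0,.0187]
go(*g,196.7)
p=tiltmeas()
E
```

```text
clock: 21.6
position: [0.4789, 0.013, 0.1263]
ee_rot: [-0.145, 0.989, 0.0, 0.001]
ft_force: [7.9, 1.8, -12.3]
grip_width: 0.336
cur [0.4789 0.013  0.1263] psi -163.29 tilt [ 0.0016  0.001  -1.    ] F [  7.9   1.8 -12.3] w 0.336 t 21.6 
 -> units [ 0.023  0.004 -0.074] turn 0.0 j [ 0.62  0.18 -0.79  1.93  0.14  1.09  1.63]
face n 222 [0.873 0.295 0.388] in tool [-0.922  0.032 -0.386] tilt 22.83 yaw 18.7 grip->face dist 22.9
```

```bash
python3 -m pendant '[[-0.02,0,0.04,0,1],[-0.04,0,0.09,0,1],[-0.05,0,0.12,0,1],[-0.05,0,0.12,0,1]]' 60; python3 - <<'E'
from h import *
tip=np.array([.5087,.0221,.0791]);n=np.array([-.4048,-.1214,.9063])
g=tip+n*(.101-.0335)-[0,0,.0187]
go(*g,196.7)
p=tiltmeas()
cv2.imwrite("pics/s12.png",cv2.resize(p[170:290,230:350,::-1],None,fx=5,fy=5,interpolation=2))
E
```

```text
clock: 22.15
position: [0.4802, 0.0132, 0.1225]
ee_rot: [-0.145, 0.989, -0.0, -0.0]
ft_force: [-2.6, 0.5, 6.0]
grip_width: 0.34
cur [0.4802 0.0132 0.1225] psi -163.31 tilt [-2.e-04 -4.e-04 -1.e+00] F [-2.6  0.5  6. ] w 0.34 t 22.15 
 -> units [-0.034  0.008  0.023] turn -0.0 j [ 0.61  0.19 -0.79  1.93  0.15  1.08  1.62]
face n 218 [0.883 0.262 0.389] in tool [-0.921 -0.003 -0.389] tilt 22.88 yaw 16.5 grip->face dist 22.9
```

View pics/s12.png

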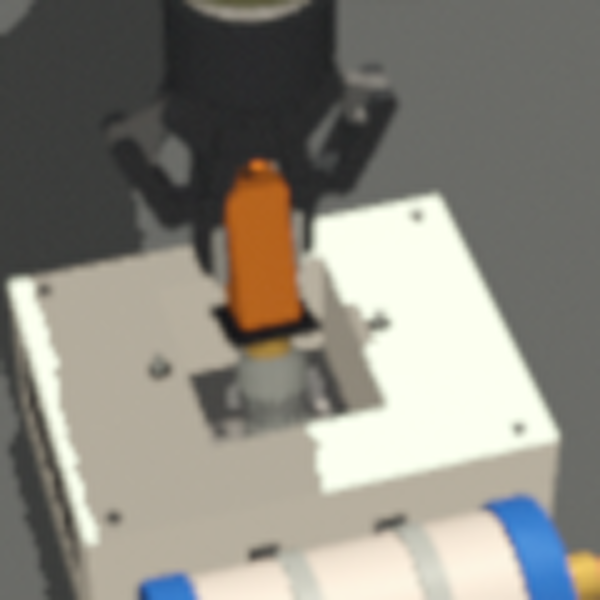

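```bash
python3 -m pendant '[[-0.02,0,0.04,0,1],[-0.05,0,0.08,0,1],[-0.07,0,0.12,0,1],[-0.07,0,0.12,0,1]]' 120; python3 - <<'E'
from h import *
tip=np.array([.5087,.0221,.0791]);n=np.array([-.4048,-.1214,.9063])
g=tip+n*(.101-.041)-[0,0,.0187]
go(*g,196.7)
p=tiltmeas()
E
```

```text
clock: 22.7
position: [0.4825, 0.0139, 0.1177]
ee_rot: [-0.145, 0.989, -0.0, -0.001]
ft_force: [-6.3, -0.1, 10.2]
grip_width: 0.337
cur [0.4825 0.0139 0.1177] psi -163.31 tilt [-1.1e-03 -9.0e-04 -1.0e+00] F [-6.3 -0.1 10.2] w 0.337 t 22.7 
 -> units [-0.053  0.009  0.074] turn -0.0 j [ 0.61  0.2  -0.79  1.93  0.16  1.08  1.61]
face n 206 [0.881 0.262 0.394] in tool [-0.919 -0.003 -0.395] tilt 23.21 yaw 16.5 grip->face dist 22.7
```

```bash
python3 -m pendant '[[-0.02,0,0.03,0,1],[-0.03,0,0.06,0,1],[-0.03,0,0.06,0,1]]' 120; python3 - <<'E'
from h import *
tip=np.array([.5087,.0221,.0791]);n=np.array([-.4048,-.1214,.9063])
g=tip+n*(.101-.041)-[0,0,.0187]
go(*g,196.7)
p=tiltmeas()
E
```

```text
clock: 23.12
position: [0.4829, 0.014, 0.1171]
ee_rot: [-0.145, 0.989, -0.001, -0.002]
ft_force: [-23.5, -3.1, 39.1]
grip_width: 0.339
cur [0.4829 0.014  0.1171] psi -163.32 tilt [-0.0031 -0.0028 -1.    ] F [-23.5  -3.1  39.1] w 0.339 t 23.125 
 -> units [-0.043  0.009  0.058] turn -0.0 j [ 0.6   0.21 -0.79  1.93  0.17  1.08  1.61]
face n 197 [0.879 0.289 0.38 ] in tool [-0.923  0.024 -0.383] tilt 22.32 yaw 18.2 grip->face dist 23.1
```

```bash
python3 -m pendant '[[0.01,0,-0.025,0,1],[0.01,0,-0.025,0,1],[0.01,0,-0.025,0,1]]' 120; python3 - <<'E'
from h import *
tip=np.array([.5087,.0221,.0791]);n=np.array([-.4048,-.1214,.9063])
go(*(tip+n*.060-[0,0,.0187]),196.7)
p=tiltmeas();cv2.imwrite("pics/s13.png",cv2.resize(p[180:260,240:320,::-1],None,fx=7,fy=7,interpolation=2))
e=np.array([-np.sin(np.radians(16.7)),np.cos(np.radians(16.7)),0]);f=np.cross(e,n)
for D in(.041,.038,.035):
    m=tip-n*D
    Q=[m+n*.136+f*s*.018+e*t*.015 for s in(1,) for t in(-1,1)]+[m+n*.053+f*.023+e*t*.022 for t in(-1,1)]+[m+n*.047+f*.023+e*t*.022 for t in(-1,1)]
    print(D,((proj("scene",Q)-[240,180]+.43)*7).round(0).tolist())
E
```

```text
clock: 23.55
position: [0.4828, 0.014, 0.1172]
ee_rot: [-0.145, 0.989, -0.001, -0.001]
ft_force: [-15.2, -1.4, 24.2]
grip_width: 0.336
cur [0.4828 0.014  0.1172] psi -163.31 tilt [-0.0022 -0.0019 -1.    ] F [-15.2  -1.4  24.2] w 0.336 t 23.55 
 -> units [-0.046  0.009  0.061] turn -0.0 j [ 0.6   0.2  -0.79  1.93  0.17  1.08  1.61]
face n 206 [0.888 0.251 0.384] in tool [-0.922 -0.015 -0.387] tilt 22.61 yaw 15.8 grip->face dist 23.1
0.041 [[245.0, 214.0], [333.0, 197.0], [260.0, 458.0], [387.0, 431.0], [262.0, 474.0], [389.0, 447.0]]
0.038 [[243.0, 206.0], [332.0, 188.0], [259.0, 449.0], [386.0, 422.0], [261.0, 466.0], [388.0, 439.0]]
0.035 [[242.0, 197.0], [331.0, 179.0], [257.0, 441.0], [385.0, 414.0], [260.0, 458.0], [387.0, 431.0]]
```

View pics/s13.png

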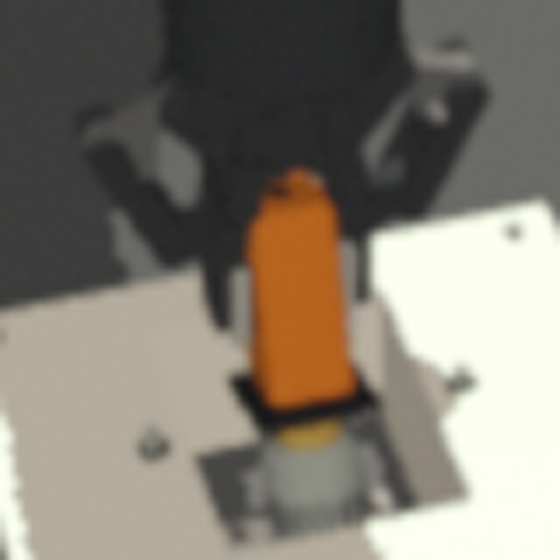

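```bash
python3 - <<'E'
from h import *
tip=np.array([.5087,.0221,.0791]);n=np.array([-.4048,-.1214,.9063])
e=np.array([-np.sin(np.radians(16.7)),np.cos(np.radians(16.7)),0])
def pr(m,a,off,k):
    f=np.cross(e,a)
    L=dict(top=(.136,.018,0),hbot=(.066,.018,0),flt=(.053,.023,0),flb=(.047,.023,0),coupTop=(.047,.017,0),coupTopAx=(.047,0,0),)
    for q,(h,s,t) in L.items(): print("  ",q,((proj("scene",m+a*h+f*s)[0]-off+.43)*k).round(0))
print("scene9");pr(np.array([.4979,.0198,.1191]),np.array([-.363,-.109,.925]),[230,170],5)
print("now -41");pr(tip-.041*n,n,[240,180],7)
E
```

```text
scene9
   top [243.  33.]
   hbot [261. 180.]
   flt [267. 210.]
   flb [268. 222.]
   coupTop [265. 218.]
   coupTopAx [256. 206.]
now -41
   top [289. 205.]
   hbot [315. 403.]
   flt [323. 444.]
   flb [326. 461.]
   coupTop [321. 454.]
   coupTopAx [309. 437.]
```

```bash
python3 - <<'E'
from h import *
def fit(q):
    for _ in range(5):
        n=np.linalg.svd(q-q.mean(0),full_matrices=False)[2][2];r=abs((q-q.mean(0))@n);q=q[r<max(.003,2*np.median(r))]
    return n*np.sign(n[np.argmax(abs(n))]),len(q),q.mean(0)
p=np.load("pics/scene0.npy");P=np.load("pics/scene0P.npy");hsv=cv2.cvtColor(p,cv2.COLOR_RGB2HSV)
m=(hsv[...,0]>5)&(hsv[...,0]<15)&(hsv[...,1]>180)&(P[...,1]>.2);m=cv2.erode(m.astype(np.uint8),np.ones((3,3)))>0
q=P[m];q=q[q[:,2]<.138];n,k,c=fit(q);print("upright tester face",n.round(3),k,np.degrees(np.arcsin(n[2])).round(2),"x of face",c.round(4))
m=(abs(P[...,2]-.096)<.008)&(P[...,0]>.44)&(P[...,0]<.58)&(abs(P[...,1]-.024)<.09);n,k,c=fit(P[m]);print("cabinet top",n.round(4),c.round(4))
m=(abs(P[...,2])<.01)&(P[...,0]>.3)&(P[...,0]<.8)&(abs(P[...,1]-.2)<.1);n,k,c=fit(P[m]);print("counter",n.round(4),c.round(4))
E
```

```text
upright tester face [ 0.996 -0.089 -0.014] 166 -0.78 x of face [0.4255 0.3189 0.109 ]
cabinet top [0.018  0.0134 0.9997] [0.5191 0.03   0.0985]
counter [-0.0016 -0.0015  1.    ] [0.6052 0.204  0.0009]
```

```bash
python3 -m pendant '[[0.01,0,-0.025,0,1],[0.03,0,-0.015,0,1],[0.06,0,0,0,1],[0.09,0,0.015,0,1],[0.09,0,0.015,0,1]]' 40; python3 - <<'E'
from h import *
tip=np.array([.5087,.0221,.0791]);n=np.array([-.4048,-.1214,.9063])
go(*(tip+n*.060-[0,0,.0187]),196.7);print(manip.get_obs()['torque'])
tiltmeas();tiltmeas();tiltmeas()
E
```

```text
clock: 24.22
position: [0.4819, 0.0137, 0.1171]
ee_rot: [-0.145, 0.989, -0.0, 0.002]
ft_force: [-0.6, 1.5, 11.8]
grip_width: 0.336
cur [0.4819 0.0137 0.1171] psi -163.29 tilt [ 0.004 -0.    -1.   ] F [-0.6  1.5 11.8] w 0.336 t 24.225 
 -> units [-0.067  0.009  0.057] turn 0.0 j [ 0.61  0.2  -0.79  1.94  0.16  1.07  1.62]
[ 0.40919037 -0.22008965  0.02293947]
face n 216 [0.864 0.317 0.39 ] in tool [-0.92   0.055 -0.387] tilt 22.98 yaw 20.1 grip->face dist 22.9
face n 190 [0.872 0.281 0.4  ] in tool [-0.918  0.018 -0.397] tilt 23.59 yaw 17.9 grip->face dist 22.9
face n 210 [0.869 0.303 0.391] in tool [-0.921  0.04  -0.388] tilt 23.03 yaw 19.2 grip->face dist 22.9
```

```bash
python3 -m pendant '[[0,0,0,0,1],[0.03,0,0.01,0,1],[0.05,0,0.02,0,1],[0.05,0,0.02,0,1]]' 25; python3 - <<'E'
from h import *
tip=np.array([.5087,.0221,.0791]);n=np.array([-.4048,-.1214,.9063])
go(*(tip+n*.060-[0,0,.0187]),196.7);print(manip.get_obs()['torque'])
tiltmeas();tiltmeas();tiltmeas()
E
```

```text
clock: 24.88
position: [0.4812, 0.0135, 0.1169]
ee_rot: [-0.145, 0.989, -0.0, 0.003]
ft_force: [2.0, 1.2, 13.0]
grip_width: 0.34
cur [0.4812 0.0135 0.1169] psi -163.28 tilt [ 6.7e-03  5.0e-04 -1.0e+00] F [ 2.   1.2 13. ] w 0.34 t 24.875 
 -> units [-0.086  0.009  0.053] turn 0.0 j [ 0.61  0.19 -0.79  1.94  0.16  1.06  1.62]
[ 0.74136314 -1.19541627  0.08096436]
face n 221 [0.873 0.28  0.398] in tool [-0.92   0.017 -0.392] tilt 23.48 yaw 17.8 grip->face dist 23.1
face n 226 [0.884 0.23  0.407] in tool [-0.915 -0.035 -0.401] tilt 24.04 yaw 14.6 grip->face dist 22.9
face n 215 [0.859 0.328 0.393] in tool [-0.92   0.067 -0.387] tilt 23.14 yaw 20.9 grip->face dist 22.9
```

```bash
python3 -m pendant '[[0,0,0,0,1],[-0.01,0,0.03,0,1],[-0.02,0,0.05,0,1],[-0.02,0,0.05,0,1]]' 120; python3 - <<'E'
from h import *
tip=np.array([.5087,.0221,.0791]);n=np.array([-.4048,-.1214,.9063])
go(*(tip+n*.060-[0,0,.0187]),196.7);o=manip.get_obs();print(o['torque'],"axial",(o['ft_force']+[0,0,2.3])@n)
tiltmeas();tiltmeas();tiltmeas()
E
```

```text
clock: 25.52
position: [0.4815, 0.0135, 0.1162]
ee_rot: [-0.145, 0.989, -0.001, 0.003]
ft_force: [-11.0, 1.2, 36.8]
grip_width: 0.333
cur [0.4815 0.0135 0.1162] psi -163.29 tilt [ 0.0052 -0.001  -1.    ] F [-11.    1.2  36.8] w 0.333 t 25.525 
 -> units [-0.078  0.01   0.037] turn 0.0 j [ 0.61  0.2  -0.79  1.94  0.16  1.06  1.61]
[0.49611954 1.47855186 0.09155696] axial 39.77666735936751
face n 208 [0.878 0.263 0.401] in tool [-0.918 -0.002 -0.396] tilt 23.63 yaw 16.7 grip->face dist 22.7
face n 211 [0.868 0.304 0.392] in tool [-0.921  0.041 -0.388] tilt 23.09 yaw 19.3 grip->face dist 22.6
face n 204 [0.86  0.323 0.394] in tool [-0.919  0.061 -0.39 ] tilt 23.22 yaw 20.6 grip->face dist 22.8
```

```bash
python3 -m pendant '[[0,0,-0.012,0,1],[0,0,-0.012,0,1],[0,0,-0.012,0,1],[0,0,-0.012,0,1]]' 120; python3 - <<'E'
from h import *
tip=np.array([.5087,.0221,.0791]);n=np.array([-.4048,-.1214,.9063])
go(*(tip+n*.060-[0,0,.0187]),196.7);o=manip.get_obs();print(o['torque'],"axial",(o['ft_force']+[0,0,2.3])@n,abs(o['joint_velocities']).max())
for n in("scene","top"):
    p,d=camera(n); cv2.imwrite(f"pics/{n}14.png",p[...,::-1])
E
```

```text
clock: 26.18
position: [0.4815, 0.0135, 0.1163]
ee_rot: [-0.145, 0.989, -0.001, 0.003]
ft_force: [-8.0, 0.8, 30.2]
grip_width: 0.338
cur [0.4815 0.0135 0.1163] psi -163.29 tilt [ 5.3e-03 -7.0e-04 -1.0e+00] F [-8.   0.8 30.2] w 0.338 t 26.175 
 -> units [-0.079  0.01   0.038] turn 0.0 j [ 0.61  0.2  -0.79  1.94  0.16  1.06  1.61]
[0.53050973 0.85316099 0.17554543] axial 32.575565744988864 0.0015295173498175957
```

View pics/scene14.png

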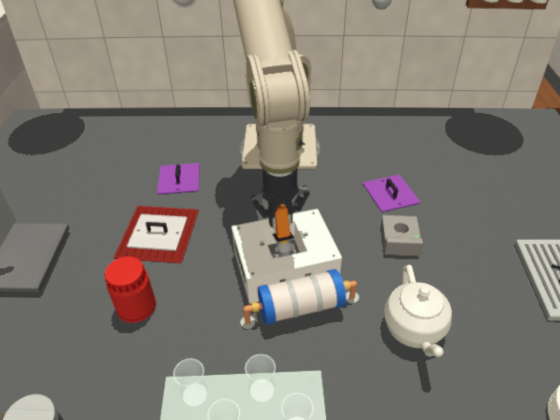

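```bash
python3 - <<'E'
import cv2
b=cv2.imread("pics/top14.png");cv2.imwrite("pics/zz.png",cv2.resize(b[130:230,215:335],None,fx=5,fy=5,interpolation=2))
E
```

```text
(no output)
```

View pics/zz.png

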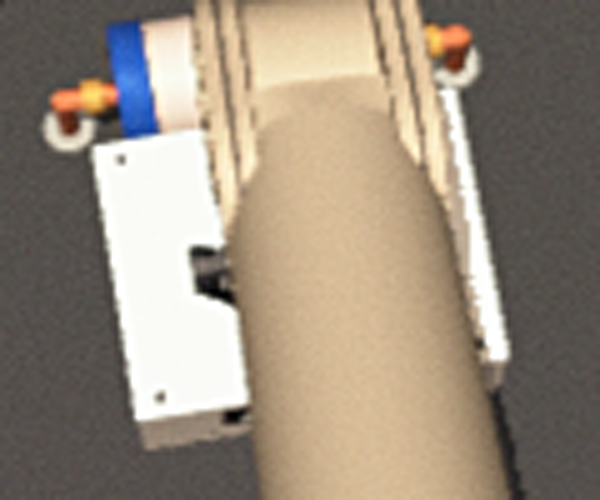

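The arm hides the lamps from the top camera. The push is steady at a hard stop, so I'm handing in.

```bash
python3 -c "
from workcell import hand_in
print(hand_in())"
```

```text
the job is handed in; nothing more can be done
None
```

I did both parts in order and handed in at about 26.3 s. The arm was still gripping the tester (120 N set) and pushing it in; `hand_in` reported no verdict.

- **Cover plate:** I lifted it off its pins by the handle, lowered it onto the mat until it touched (contact briefly reached about 35 N), and only then let go. The last scene picture shows it flat inside the mat. The teapot, the caddy and the purple look-alikes were not touched.
- **Tester:** The tool could not be tilted, so I pivoted the tester in the grip against the rim of its dock hole. I then followed the nipple's axis. The force sensor showed the catch pulling the coupler in, and then a spring force rising from about 8 to 14 N. After that came a hard stop, which I take to be the boss.
- **At hand-in:** The axial push was about 33 N and the arm was still.

Checks that did not fully agree:
- **Tilt:** I measured about 23.3°, or about 24° after correcting for camera bias, against the nominal 25°.
- **Depth:** At the stop, the arm's position put the mouth about 2 to 3 mm short of the boss. The valve's first contact suggests the true depth is about 1 mm more. I estimate the valve is 6 to 8 mm open, but I did not see it directly, and the arm hid the unit's lamps.

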